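# Aim the scanner's fold mirror at the amber bottle

## Task

The code scanner on the grey stand looks out by way of a small turning mirror under a loose blue cover plate. Lift the cover off its two pins and lay it flat on the bench clear of the stand, then use the orange peg to swing the mirror until the scanner's red sighting line, folded by the mirror, points at the middle of the amber bottle (not the white one). The mirror springs back when let go, so finish while still holding it steady at that angle; leave the bottles and the label roll where they stand.

Things in the scene. Friction and masses are not known exactly. Their poses are not given: they have to be found in the camera images.
- stand: Fixed grey base plate 115 x 345 x 10 mm; origin on the bench right under the mirror's pivot, z up. It spans x -65 to 50, y -120 to 225 mm. The scanner lies on it at y 75 to 215, x -20 to 82 (below z 80), looking along -y at the mirror. White end walls, 80 mm wide along x, 10 thick, tops at z 100, stand at y 65 (a portal) and y -105. The bottles stand on the +x side.
- far_pin (a point): Foot of the upright steel pin (8 mm diameter, 12 mm tall) on the middle of the top of the end wall away from the scanner, at z 100 mm; the other pin is 170 mm from it along the stand's +y. Axes as the stand's.
- cover_handle (a point): Middle of the black bow handle of the loose blue cover plate, 30 mm above the plate's underside. The bar is 12 mm thick, 70 mm long along the plate's y, with 19 mm free beneath. Axes are the plate's. The plate rests on the end walls at first, the pins in its 11 mm holes, its underside at z 100 mm, its y along the stand's y.
- cover: The blue cover plate, 115 (x) x 200 (y) x 5 mm, 0.14 to 0.28 kg, handle on top; origin at the centre of its underside, z up out of the plate. The bench to the right of the stand is free to lay it on: world x 0.39 to 0.61, y -0.25 to -0.12 m, enough for it with its y turned along world x.
- mirror: Mirror 54 mm wide, z 35 to 85 mm, on a vertical pivot at the stand's origin; origin there at bench height, x = normal of the reflecting face. Parked at its stop, the normal is 17 deg from the stand's x towards its y; it turns counter-clockwise seen from above, up to 0.95 rad, against a weak spring (0.014 Nm at the stop, 0.04 Nm per rad more) that takes it back when let go.
- peg (a point): Grip point, z 80 mm, on the upright orange peg (12 mm diameter, z 46 to 95 mm) at the end of the mirror's tiller, 50 mm from the pivot along the mirror's -x. Axes are the mirror's. Best gripped along the mirror's y, since the mirror plate is 45 mm away along x.
- view_line (a point): The scanner's line of sight after the mirror, a thin red line 150 mm long at z 60 mm. This point lies on the mirror's pivot axis at z 60; its x axis points along the line. It turns by twice the mirror's turn: direction = 2 x normal - 90 deg in the stand's frame; parked, it points 56 deg from the stand's x towards -y. It is right when the amber bottle's axis lies on it.
- amber_mid (a point): Centre of the brown amber bottle with black cap (63 mm diameter, 132 mm tall, loose, 0.32 kg), on its axis 60 mm above its foot. 135 to 171 mm from the mirror's axis, left or right.
- white_mid (a point): Centre of the white bottle with orange cap (54 mm diameter, 131 mm tall, loose, 0.26 kg), on its axis 60 mm above its foot; not the one to aim at.
- label_roll: Roll of white labels, 67 mm diameter, 31 mm high, loose on the bench; origin under its centre.
- stain_bottle: Small white bottle with red cap, 37 mm diameter, 82 mm tall, loose, standing at the right rear of the bench; origin under its centre.

How it is judged (in metres and radians):
On the way, in this order (a step that is already met when the one before it is completed fails the run):
1. the cover plate is lifted clear of its pins (height (world z) of cover above 0.116 m), for 0.1 s.
2. the cover plate lies flat on the bench, let go (height (world z) of cover below 0.006 m and angle between cover's own z axis and vertical below 0.04 rad and contact force between the fingers and cover below 0.05 N and linear speed of cover below 0.02 m/s), for 0.2 s.
At the end, for the whole second after the job is handed in: The cover lies flat on the bench (underside within 6 mm of it), let go; the fingers hold the mirror still (more than 0.2 N, under 0.05 rad/s), and the folded sighting line passes within 12 mm of the axis of the amber bottle; both bottles stand upright where they were (height (world z) of cover below 0.006 m and angle between cover's own z axis and vertical below 0.04 rad and contact force between the fingers and cover below 0.05 N and y of amber_mid in the frame of view_line between -0.012 and 0.012 m and x of amber_mid in the frame of view_line above 0.08 m and contact force between the fingers and mirror above 0.2 N and angular speed of mirror below 0.05 rad/s and angle between each of amber_mid, white_mid's own z axis and vertical below 0.05 rad); the arm keeps its last pose, push and grip.
It fails at once if a bottle is moved more than 12 mm (distance of any of amber_mid, white_mid from where it was at the start of the episode above 0.012 m).
It fails at once if the small red-capped bottle is moved more than 15 mm (distance of stain_bottle from where it was at the start of the episode above 0.015 m).
It fails at once if the label roll is moved more than 15 mm (distance of label_roll from where it was at the start of the episode above 0.015 m).
It also fails if it takes over 53 s, if anything falls off the work surface, if the arm or the gripper's body presses on something with over 40 N, if the wrist force passes 120 N, or if a joint passes its speed limit or range.

## Robot

A 6-joint arm with a two-finger parallel gripper is mounted at the origin on a cart in front of the work surface, level with it; the furniture and walls round the work are solid. World frame = base frame: x ahead of the robot, y to its left, z up, the work surface at z = 0. Lengths are in mm, angles in rad, forces in N, time in s.
With the tool pointing down it reaches from about 275 to 1000 mm from the base axis. Payload 8.4 kg.
Tool frame: the origin (TCP) lies at the very end of the fingers, on their centre line; the grasp point (between the pads) lies 19 mm behind it; z points along the fingers, y is the direction in which the jaws open and shut (so a half turn about z gives the same grasp; the last joint's range is limited). The gripper opens to 85 mm and grips with 20 to 120 N. Pads are 22 mm wide; open, the fingers measure 114 mm over their backs; the gripper's body (76 mm by 85 mm) begins 54 mm behind the grasp point. The pads swing forward as they close: fully open they stand 13 mm farther back than shut.
Start: joints at [-1.246, 0.353, 1.633, -0, 1.155, -0.002], TCP at [200.632, -591.924, 231.281] pointing down, gripper open.
Joint ranges: [-2.63, 2.63], [-0.92, 2.1], [0.06, 2.66], [-1.3, 4.44], [0, 2.69], [-3.02, 3.02]. Speed limits (rad/s): [2.22, 2.22, 2.79, 3.14, 3.14, 3.14].

## Interface

Orientations are given as [roll, pitch, yaw] about the fixed x, y, z axes, in that order (R = Rz(yaw) Ry(pitch) Rx(roll)).
In Python, from rig import sense, grab_frame, get_calibration, sign_off, boxes_of, trace gives the robot as it stands.
- The arm moves only by the tool servo_tool, never from a script. Its argument "rows" is a list of rows, each a list of 3 entries, a list of its own where there are three numbers: the finger opening in mm, from 0 to 85.4, then the shift along the tool's x, y, z in mm, then the turn, a rotation vector about the tool's x, y, z in degrees. A call has 1 to 8 rows; each row shifts and turns the commanded pose from where the row before left it, along the tool's axes as they then stand; what a row does not reach is not made up. A row lasts 1/8 s, in which the tool goes at most 62.5 mm and 10.7 degrees, less where a joint would pass 70% of its speed; a pose out of reach is approached as far as the arm can. A call is refused whole if a number of a shift passes 62.5 or a number of a turn 10.7, either way. A call with a gripper value outside its range is refused whole. The fingers move at their own pace and stop on an object; "force" is the grip in N (left out, the last holds). Time passes only in rows, so rows that do not move let the fingers close. It gives the time, the measured TCP pose, the force and the opening at its end, in the units of the state.
- sense(): the state, without advancing time (a new reading comes with each control period).
- grab_frame(name): name is "side" or "top" or "wrist"; returns the picture (400x640x3 uint8, blue, green, red); there is no depth.
- get_calibration(name): a dict with "intrinsics" (3x3 intrinsics, pixels), "k1" (the pictures are not rectified: a ray, as slopes to the right and down, at radius r is drawn at 1 + k1 r^2 times it, then the intrinsics apply), "world_to_cam" (4x4, takes a point from world to camera coordinates). Camera axes: x right, y down, z forward; pixel columns grow to the right and rows downward; lengths in mm; the calibration is good to about 2 mm. A picture is of the moment at which its call begins: read the wrist's pose just before it. get_calibration takes no time and is no camera call; for the wrist camera it gives the pose at the moment of the call.
- sign_off(): hands the job in, once; it reports no verdict.
Trained networks look in the newest picture that a camera, given by its name, has taken for a name from the list of things; names that differ only in an ending like _2 or _b are one class to them, and where a whole thing is asked for, a point or a joint stands for the part that bears it (a point fixed in the world has none). Each returns a list of dicts, best first, with "conf" (0 to 1); they miss things now and then, are a little off and sometimes report something else, mostly with a low value. They report only what shows in the picture. A call takes as long as a camera call.
- boxes_of(camera, thing): "centre" ([x, y, z] in mm, in the coordinates of the camera as it stood for that picture, good to about 4 mm: the middle of the surface that is visible of it).
- trace(camera, thing): "mask" (400x640 bool, what is visible of it).
The state is a dict: "clock": time; "qpos": joint angles; "qvel": joint speeds; "joint_efforts": joint torques, N m; "eef_pos": TCP position; "tcp_rot": TCP orientation; "contact_force": force on the tool from outside, world axes, zero at the start; "wrist_torque": the same for the moment, N m; "opening": opening from 0.0 (shut) to 1.0 (fully open).
Only numpy, scipy, OpenCV 4.12 (cv2) and the standard library are available. Lean on these libraries where they do the work, as an engineer would, in place of code of your own. Each camera call takes 0.05 s, during which the arm holds its last target. There are 200 camera calls.

## Working session

There is one attempt and no reset: what is moved stays moved. The work goes in short steps, Python scripts to look and compute and a tool call to move; the robot and the scene stay as the last step left them, time stands still between calls to the robot, and variables do not carry over. Pictures are saved under pics/ and viewed, about 8 in all and at most 12, crops included, and the job is handed in when it is done.

Besides the shell and the picture viewer there is one more tool, called after ">>>" as name(argument=value, ...), one argument or row to a line, values as JSON. servo_tool: Moves the arm, as the interface text tells. Its arguments: {"type":"object","properties":{"rows":{"type":"array","items":{"type":"array"}},"force":{"type":"number"}},"required":["rows"]}

```bash
mkdir -p pics; ls
cat > h.py <<'E'
import numpy as np, cv2
from rig import *
def cal(n):
    c=get_calibration(n); return np.array(c["intrinsics"]),c["k1"],np.array(c["world_to_cam"])
def toW(n,p):
    K,k,T=cal(n); return (np.linalg.inv(T)@np.r_[p,1])[:3]
def proj(n,P):
    K,k,T=cal(n); P=np.atleast_2d(P); q=(T@np.c_[P,np.ones(len(P))].T)[:3]; s=q[:2]/q[2]; s=s*(1+k*(s**2).sum(0))
    return (K[:2,:2]@s+K[:2,2:]).T
def plane(n,uv,z):
    K,k,T=cal(n); d=np.linalg.inv(K)@np.r_[uv,1]; s=d[:2].copy()
    for _ in range(10): s=d[:2]/(1+k*(s@s))
    Ti=np.linalg.inv(T); r=Ti[:3,:3]@np.r_[s,1]; o=Ti[:3,3]; return o+r*(z-o[2])/r[2]
E
python3 - <<'E'
from h import *
print(sense())
for n in ["top","side"]:
    cv2.imwrite(f"pics/{n}0.png",grab_frame(n))
    for t in ["cover","cover_handle","far_pin","stand","mirror","amber_mid","white_mid","label_roll","stain_bottle","peg"]:
        for d in boxes_of(n,t)[:2]: print(n,t,round(d["conf"],2),toW(n,d["centre"]).round(0))
E
```

```text
pics
{'clock': 0.0, 'qpos': array([-1.24643986e+00,  3.53646832e-01,  1.63413926e+00,  6.45120087e-06,
        1.15516827e+00, -2.41029003e-03]), 'qvel': array([-0.00095842, -0.00192371,  0.00169737,  0.00100082,  0.00151213,
       -0.00052551]), 'joint_efforts': array([-3.79795732e-03, -6.05252981e+01, -3.42067587e+01, -1.77657371e-04,
        9.45191598e-03,  2.04284657e-05]), 'eef_pos': array([ 200.46067875, -591.48574253,  230.56029769]), 'tcp_rot': array([-3.14023097e+00, -9.18049728e-06,  3.26764137e-01]), 'contact_force': array([0.14846456, 0.61318064, 0.15097063]), 'wrist_torque': array([-0.04223787, -0.00933905,  0.0477377 ]), 'opening': 1.0021532916032063}
top cover 0.8 [495.  11. 104.]
top cover 0.32 [ 634. -265.   54.]
top cover_handle 0.75 [495.  18. 106.]
top far_pin 0.58 [516. 183.  14.]
top stand 0.96 [515. 186.  12.]
top amber_mid 0.66 [615. -54.  97.]
top white_mid 0.68 [644.  73. 102.]
top label_roll 0.75 [ 650. -191.   29.]
top stain_bottle 0.68 [ 632. -263.   52.]
top stain_bottle 0.21 [514. 187.  13.]
side cover 0.82 [497.  39. 105.]
side far_pin 0.74 [514. 182.  11.]
side stand 0.76 [510. 182.  11.]
side stand 0.41 [656.  94.  74.]
side mirror 0.76 [466.  35.  46.]
side amber_mid 0.91 [625. -35.  76.]
side white_mid 0.6 [654.  89.  74.]
side label_roll 0.56 [ 629. -186.   29.]
side stain_bottle 0.86 [ 639. -261.   39.]
side peg 0.63 [467.  31.  44.]
```

View pics/top0.png

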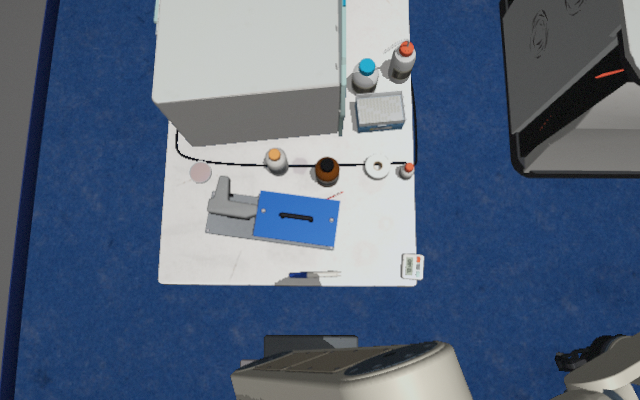

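View pics/side0.png

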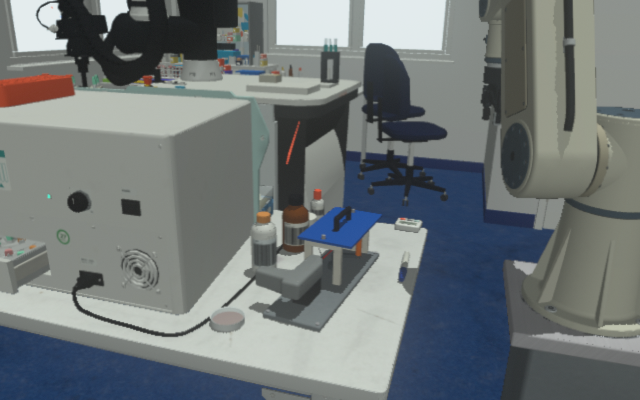

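Run:
```python
from h import *
im=grab_frame("top")
print("px/mm",proj("top",[[500,0,105],[600,0,105],[500,100,105]]))
hsv=cv2.cvtColor(im,cv2.COLOR_BGR2HSV)
roi=np.zeros(im.shape[:2],bool); roi[180:255,245:350]=1
b=((hsv[...,0]>100)&(hsv[...,0]<125)&(hsv[...,1]>150)&(hsv[...,2]>100)&roi).astype(np.uint8)
b=cv2.morphologyEx(b,cv2.MORPH_CLOSE,np.ones((9,9)))
cnt=max(cv2.findContours(b,0,2)[0],key=cv2.contourArea)
W=np.array([plane("top",p[0].astype(float),105)[:2] for p in cnt],np.float32)
r=cv2.minAreaRect(W);print("cover rect",r)
m=trace("top","cover_handle")
if m:
    mm=m[0]["mask"]; ys,xs=np.nonzero(mm); W=np.array([plane("top",[x,y],136)[:2] for x,y in zip(xs,ys)],np.float32); print("handle",m[0]["conf"],len(W),cv2.minAreaRect(W))
for t,z in [("amber_mid",132),("white_mid",131),("label_roll",31),("stain_bottle",82)]:
    for n in ("top","side"):
        q=trace(n,t)
        if q:
            ys,xs=np.nonzero(q[0]["mask"]); print(n,t,q[0]["conf"],len(xs),xs.min(),xs.max(),ys.min(),ys.max())
c=cv2.resize(im[140:260,190:420],None,fx=3.4,fy=3.4,interpolation=cv2.INTER_CUBIC); cv2.imwrite("pics/c1.png",c)
```

```text
px/mm [[303.20112731 217.63900006]
 [303.78467561 178.0918989 ]
 [262.70006529 217.38241067]]
cover rect ((498.9956359863281, 17.770431518554688), (198.12860107421875, 112.33738708496094), 82.57913208007812)Traceback (most recent call last):
  File "<stdin>", line 13, in <module>
  File "h.py", line 11, in plane
    K,k,T=cal(n); d=np.linalg.inv(K)@np.r_[uv,1]; s=d[:2].copy()
          ~~~^^^
  File "h.py", line 4, in cal
    c=get_calibration(n); return np.array(c["intrinsics"]),c["k1"],np.array(c["world_to_cam"])
ValueError: time passes only in moves, steps and waits
```

```bash
python3 - <<'E'
s=open('h.py').read()
s=s.replace("def cal(n):\n","_c={}\ndef cal(n):\n    if n in _c: return _c[n]\n").replace('c=get_calibration(n); return np.array(c["intrinsics"]),c["k1"],np.array(c["world_to_cam"])','c=get_calibration(n); _c[n]=(np.array(c["intrinsics"]),c["k1"],np.array(c["world_to_cam"])); return _c[n]')
s+='''
def plan(x,y,z,psi,p0=None):
    """rows (tool down) from present pose to x,y,z,psi(deg)"""
    if p0 is None:
        st=sense(); p=st["eef_pos"]; a=np.degrees(st["tcp_rot"][2]); print("at",p.round(1),st["tcp_rot"].round(4),"t",st["clock"])
    else: p=np.array(p0[:3]); a=p0[3]
    d=np.array([x,y,z])-p; da=(psi-a+180)%360-180
    N=int(max(np.ceil(np.linalg.norm(d)/58),np.ceil(abs(da)/10),1))
    for i in range(N):
        t=np.radians(a+da*i/N); c,sn=np.cos(t),np.sin(t); e=d/N
        print(i,[round(float(v),1) for v in (c*e[0]+sn*e[1], sn*e[0]-c*e[1], -e[2])],round(-da/N,2))
'''
open('h.py','w').write(s)
E
python3 - <<'E'
from h import *
im=grab_frame("top")
m=trace("top","cover_handle")
if m:
    ys,xs=np.nonzero(m[0]["mask"]); W=np.array([plane("top",[x,y],136)[:2] for x,y in zip(xs,ys)],np.float32); print("handle",m[0]["conf"],len(W),cv2.minAreaRect(W))
plan(494,18,225,82.6)
E
```

```text
handle 0.62 3648 ((493.87078857421875, 14.690010070800781), (193.96409606933594, 112.23233795166016), 82.03277587890625)
at [ 200.6 -591.9  231.3] [ 3.1416 -0.      0.3268] t 1.3
0 [39.5, -40.3, 0.5] -5.32
1 [43.0, -36.5, 0.5] -5.32
2 [46.2, -32.3, 0.5] -5.32
3 [49.0, -27.9, 0.5] -5.32
4 [51.4, -23.2, 0.5] -5.32
5 [53.3, -18.3, 0.5] -5.32
6 [54.8, -13.3, 0.5] -5.32
7 [55.8, -8.2, 0.5] -5.32
8 [56.3, -3.0, 0.5] -5.32
9 [56.4, 2.3, 0.5] -5.32
10 [55.9, 7.5, 0.5] -5.32
11 [55.0, 12.7, 0.5] -5.32
```

>>> servo_tool(
  rows=[
    [85,[39.5,-40.3,0.5],[0,0,-5.3]],
    [85,[43,-36.5,0.5],[0,0,-5.3]],
    [85,[46.2,-32.3,0.5],[0,0,-5.3]],
    [85,[49,-27.9,0.5],[0,0,-5.3]],
    [85,[51.4,-23.2,0.5],[0,0,-5.3]],
    [85,[53.3,-18.3,0.5],[0,0,-5.3]],
    [85,[54.8,-13.3,0.5],[0,0,-5.3]],
    [85,[55.8,-8.2,0.5],[0,0,-5.3]],
  ],
)

```text
clock: 2.3
eef_pos: [397.3, -184.0, 227.6]
tcp_rot: [3.141, -0.0, 1.07]
contact_force: [1.1, -0.7, 0.5]
opening: 0.995
```

>>> servo_tool(
  rows=[
    [60,[56.3,-3,0.5],[0,0,-5.3]],
    [50,[56.4,2.3,0.5],[0,0,-5.3]],
    [50,[55.9,7.5,0.5],[0,0,-5.3]],
    [50,[55,12.7,0.5],[0,0,-5.3]],
    [50,[0,0,0],[0,0,0]],
  ],
)

```text
clock: 2.92
eef_pos: [496.7, 20.5, 225.4]
tcp_rot: [3.141, -0.001, 1.442]
contact_force: [-0.3, -0.8, 0.2]
opening: 0.585
```

Run:
```python
from h import *
print(sense()["eef_pos"],sense()["tcp_rot"]); im=grab_frame("wrist"); cv2.imwrite("pics/w1.png",im)
for t in ["cover_handle","cover","far_pin"]:
    for d in boxes_of("wrist",t)[:2]: print(t,round(d["conf"],2),toW("wrist",d["centre"]).round(1))
hsv=cv2.cvtColor(im,cv2.COLOR_BGR2HSV)
b=((hsv[...,0]>100)&(hsv[...,0]<125)&(hsv[...,1]>150)&(hsv[...,2]>80)).astype(np.uint8)
cnt=max(cv2.findContours(b,0,2)[0],key=cv2.contourArea)
W=np.array([plane("wrist",p[0].astype(float),105)[:2] for p in cnt[::3]],np.float32)
print(cv2.minAreaRect(W), W.min(0),W.max(0))
```

```text
[496.69796893  20.48417162 225.38660821] [ 3.14065892e+00 -7.93687813e-04  1.44208000e+00]
cover_handle 0.56 [499.6  31.3 102.7]
cover 0.81 [501.   32.6 104.5]
cover 0.39 [616.5 -48.7  92.3]
far_pin 0.79 [514.  145.9   9.2]
((499.1558837890625, 11.855766296386719), (197.5838623046875, 113.49170684814453), 82.32360076904297) [430.51004 -92.5964 ] [566.86774 117.30471]
```

View pics/w1.png

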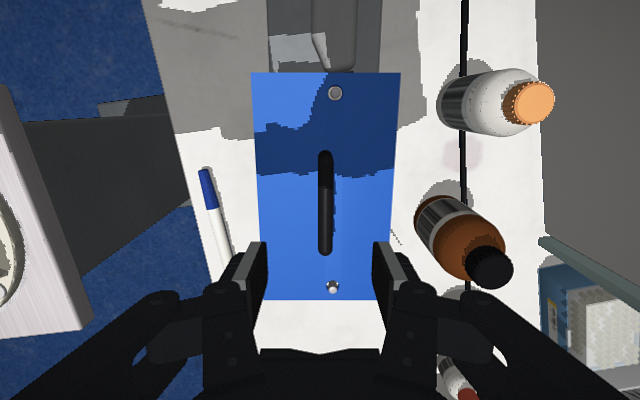

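Run:
```python
from h import *
for uv,z in [((325,153),134),((325,253),134),((325,203),136),((335,93),111),((333,287),111),((326,69),105),((252,73),105),((401,73),105),((261,299),105),((392,299),105)]:
    print(uv,plane("wrist",np.array(uv,float),z).round(1))
plan(499,14,112,82.4)
```

```text
(325, 153) [504.4  52.6 134. ]
(325, 253) [494.1 -26.4 134. ]
(325, 203) [499.5  15.5 136. ]
(335, 93) [517.7  93.2 111. ]
(333, 287) [495.9 -72.1 111. ]
(326, 69) [513.3 111.5 105. ]
(252, 73) [457.1 116.2 105. ]
(401, 73) [569.5 101.  105. ]
(261, 299) [427.3 -79.5 105. ]
(392, 299) [548.8 -95.9 105. ]
at [494.7  16.6 225.2] [-3.1411e+00  4.0000e-04  1.4357e+00] t 3.125
0 [-1.0, 2.3, 56.6] -0.07
1 [-1.0, 2.3, 56.6] -0.07
```

>>> servo_tool(
  rows=[
    [50,[-2,4.8,50],[0,0,0]],
    [50,[0,0,40],[0,0,0]],
    [50,[0,0,22],[0,0,0]],
    [50,[0,0,0],[0,0,0]],
    [0,[0,0,0],[0,0,0]],
    [0,[0,0,0],[0,0,0]],
    [0,[0,0,0],[0,0,0]],
    [0,[0,0,0],[0,0,0]],
  ],
  force=60,
)

```text
clock: 4.12
eef_pos: [500.6, 14.5, 114.7]
tcp_rot: [3.139, 0.0, 1.437]
contact_force: [-1.1, -1.9, 5.2]
opening: 0.117
```

>>> servo_tool(
  rows=[
    [0,[0,0,-10],[0,0,0]],
    [0,[0,0,-15],[0,0,0]],
    [0,[0,0,-30],[0,0,0]],
    [0,[0,0,-45],[0,0,0]],
    [0,[0,0,0],[0,0,0]],
    [0,[0,0,0],[0,0,0]],
  ],
)

```text
clock: 4.88
eef_pos: [499.5, 14.8, 213.5]
tcp_rot: [3.141, -0.0, 1.437]
contact_force: [0.1, 0.1, -1.0]
opening: 0.115
```

Run:
```python
from h import *
im=grab_frame("wrist"); cv2.imwrite("pics/w2.png",im)
a=cv2.imwrite("pics/s2.png",np.hstack([cv2.resize(im,(400,250)),cv2.resize(grab_frame("side")[150:350,150:470],(400,250))]))
print(sense()["contact_force"],sense()["opening"])
plan(500,-187,212,0)
```

```text
[-0.61951773 -0.13232755 -2.63482748] 0.11484623908362544
at [498.9  14.8 212.4] [-3.1398e+00  3.0000e-04  1.4369e+00] t 4.975
0 [-22.2, 3.1, 0.0] 9.15
1 [-21.4, 6.6, 0.0] 9.15
2 [-20.1, 9.9, 0.0] 9.15
3 [-18.3, 13.0, 0.0] 9.15
4 [-16.0, 15.7, 0.0] 9.15
5 [-13.3, 18.1, 0.0] 9.15
6 [-10.2, 20.0, 0.0] 9.15
7 [-6.9, 21.3, 0.0] 9.15
8 [-3.4, 22.2, 0.0] 9.15
```

View pics/s2.png

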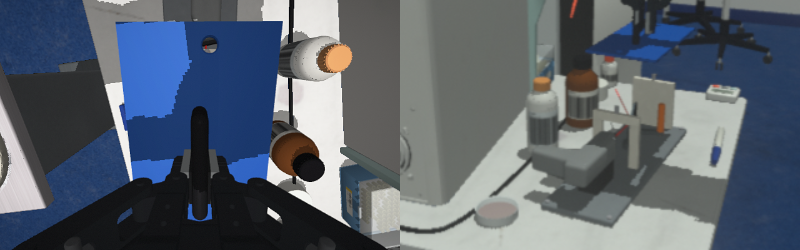

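>>> servo_tool(
  rows=[
    [0,[-22.2,3.1,0],[0,0,9.1]],
    [0,[-21.4,6.6,0],[0,0,9.1]],
    [0,[-20.1,9.9,0],[0,0,9.1]],
    [0,[-18.3,13,0],[0,0,9.1]],
    [0,[-16,15.7,0],[0,0,9.1]],
    [0,[-13.3,18.1,0],[0,0,9.1]],
    [0,[-10.2,20,0],[0,0,9.1]],
    [0,[-6.9,21.3,0],[0,0,9.1]],
  ],
)

```text
clock: 5.98
eef_pos: [500.4, -165.1, 211.9]
tcp_rot: [-3.14, 0.002, 0.161]
contact_force: [0.5, -0.3, -1.4]
opening: 0.117
```

>>> servo_tool(
  rows=[
    [0,[-5.4,22.2,40],[0,0,9.1]],
    [0,[0,0,55],[0,0,0]],
    [0,[0,0,0],[0,0,0]],
    [0,[0,0,0],[0,0,0]],
  ],
)

```text
clock: 6.48
eef_pos: [500.0, -187.3, 119.1]
tcp_rot: [-3.141, 0.0, 0.008]
contact_force: [0.1, 0.5, -1.9]
opening: 0.117
```

Run:
```python
from h import *
print(sense()["contact_force"],sense()["opening"])
im=grab_frame("top"); K=trace("top","cover"); 
ys,xs=np.nonzero(K[0]["mask"]); W=np.array([plane("top",[x,y],105)[:2] for x,y in zip(xs,ys)],np.float32); print(cv2.minAreaRect(W))
for n in("top","side"):
  if n=="side": grab_frame(n)
  for t in ("label_roll","stain_bottle"):
    for d in boxes_of(n,t)[:1]: print(n,t,d["conf"],toW(n,d["centre"]).round())
cv2.imwrite("pics/s3.png",cv2.resize(im[130:260,210:430],None,fx=3,fy=3))
plan(499,-187,40,0)
```

```text
[ 0.10416725  0.49120199 -1.87713465] 0.11734626602294602
((529.156494140625, -182.40248107910156), (167.3379669189453, 35.0422248840332), 46.30635452270508)
side stain_bottle 0.64 [ 637. -260.   36.]
at [ 500.1 -187.5  119.4] [ 3.141e+00 -1.700e-03  7.700e-03] t 6.825
0 [-0.6, -0.2, 39.7] 0.22
1 [-0.6, -0.2, 39.7] 0.22
```

View pics/s3.png

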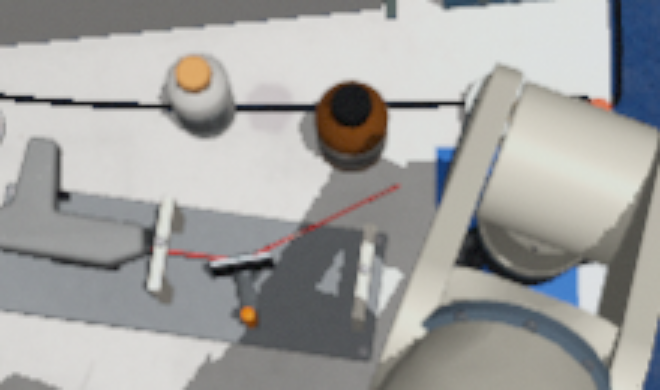

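>>> servo_tool(
  rows=[
    [0,[-1.5,0,45],[0,0,0.4]],
    [0,[0,0,35],[0,0,0]],
    [0,[0,0,15],[0,0,0]],
    [0,[0,0,6],[0,0,0]],
    [0,[0,0,4],[0,0,0]],
    [0,[0,0,0],[0,0,0]],
  ],
)

```text
clock: 7.58
eef_pos: [498.5, -187.8, 15.9]
tcp_rot: [3.141, -0.001, 0.0]
contact_force: [-8.6, 2.9, 21.8]
opening: 0.114
```

>>> servo_tool(
  rows=[
    [40,[0,0,-1],[0,0,0]],
    [40,[0,0,0],[0,0,0]],
    [40,[0,0,0],[0,0,0]],
    [40,[0,0,0],[0,0,0]],
    [40,[0,0,-20],[0,0,0]],
    [40,[0,0,-50],[0,0,0]],
    [40,[0,0,-60],[0,0,0]],
    [40,[0,0,-60],[0,0,0]],
  ],
)

```text
clock: 8.57
eef_pos: [497.7, -187.3, 205.9]
tcp_rot: [-3.141, 0.001, 0.0]
contact_force: [1.5, -1.2, 0.2]
opening: 0.468
```

Run:
```python
from h import *
for n,uv,z in [("top",(243/3+210,262/3+130),85),("top",(248/3+210,315/3+130),95),("top",(351/3+210,104/3+130),132)]: print(plane(n,np.array(uv),z).round(1))
g=grab_frame("wrist"); d=boxes_of("wrist","cover"); print([(x["conf"],toW("wrist",x["centre"]).round(1)) for x in d[:2]])
plan(450,15,200,9.5)
```

```text
[503.7  31.5  85. ]
[458.1  25.9  95. ]
[627.7 -57.9 132. ]
[(0.84, array([ 523.7, -188.9,   13.5])), (0.59, array([ 639.1, -264. ,   61.9]))]
at [ 501.5 -188.7  210.8] [ 3.1379e+00 -9.8000e-03  5.0000e-04] t 8.675
0 [-12.9, -50.9, 2.7] -2.37
1 [-10.7, -51.4, 2.7] -2.37
2 [-8.6, -51.8, 2.7] -2.37
3 [-6.5, -52.1, 2.7] -2.37
```

>>> servo_tool(
  rows=[
    [40,[-12,-50.9,2],[0,0,-2.4]],
    [40,[-10,-51.4,2],[0,0,-2.4]],
    [40,[-8,-51.8,2],[0,0,-2.4]],
    [40,[-6.5,-52,2],[0,0,-2.4]],
    [40,[0,0,0],[0,0,0]],
    [40,[0,0,0],[0,0,0]],
  ],
)

```text
clock: 9.43
eef_pos: [448.6, 16.0, 196.1]
tcp_rot: [3.141, 0.0, 0.169]
contact_force: [-0.1, -0.1, 0.1]
opening: 0.47
```

Run:
```python
from h import *
print(sense()["eef_pos"],sense()["tcp_rot"]); im=grab_frame("wrist"); cv2.imwrite("pics/w4.png",im)
for t in ["peg","mirror","amber_mid","view_line","far_pin","white_mid"]:
    for d in boxes_of("wrist",t)[:1]: print(t,round(d["conf"],2),toW("wrist",d["centre"]).round(1))
top=grab_frame("top")
d=trace("top","cover"); ys,xs=np.nonzero(d[0]["mask"]); W=np.array([plane("top",[x,y],5)[:2] for x,y in zip(xs,ys)],np.float32); print(d[0]["conf"],cv2.minAreaRect(W))
```

```text
[448.60444263  15.99999664 196.05553919] [3.14126513e+00 2.53292115e-04 1.68790728e-01]
peg 0.75 [502.7  23.5  83.1]
mirror 0.87 [500.5  26.1  78.7]
amber_mid 0.76 [599.6 -54.   51.7]
view_line 0.64 [551.2 -38.   59.5]
far_pin 0.58 [516.1  87.4  10.9]
0.83 ((496.0406799316406, -183.60118103027344), (117.89385986328125, 197.95387268066406), 89.92742156982422)
```

View pics/w4.png

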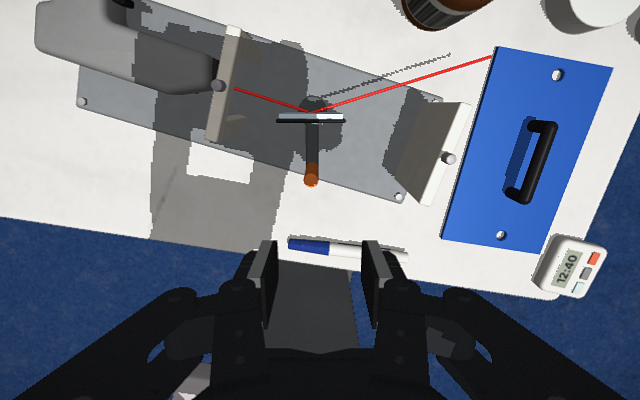

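```bash
python3 - <<'E'
from h import *
P=lambda uv,z:plane("wrist",np.array(uv,float),z)[:2]
f=P((449,158),109);n=P((218,85),109);print("pins",f.round(1),n.round(1),np.linalg.norm(n-f))
yv=(n-f)/np.linalg.norm(n-f); yaw=np.degrees(np.arctan2(yv[1],yv[0]))-90;print("yaw",yaw)
a,b=P((340,102),60),P((480,61),60);v=b-a;print("fold",a,b,np.degrees(np.arctan2(v[1],v[0])))
c,d=P((240,91),60),P((295,106),60);u=d-c;print("in",c,d,np.degrees(np.arctan2(u[1],u[0])))
# intersection = pivot
t=np.linalg.solve(np.c_[v,-u],c-a);piv=a+v*t[0];print("pivot",piv, "far_pin local y",(f-piv)@yv, (f-piv)@np.array([yv[1],-yv[0]]))
print("pegtop",P((311,181),95),P((310,187),90))
im=grab_frame("top"); m=trace("top","amber_mid"); print(m[0]["conf"])
E
python3 - <<'E'
from h import *
# fit bottle position by silhouette overlap in top & side
from scipy.optimize import minimize
th=np.linspace(0,2*np.pi,24,endpoint=False)
for thing,r,h in (("amber_mid",31.5,132),("white_mid",27,131)):
  res=[]
  for n in("top","side"):
    grab_frame(n); m=trace(n,thing)
    if not m: continue
    M=m[0]["mask"]
    def hull(p):
        pts=np.vstack([np.c_[p[0]+r*s*np.cos(th),p[1]+r*s*np.sin(th),np.full(24,z)] for s,z in((1,0),(1,.62*h),(.5,.8*h),(.5,h))])
        return cv2.convexHull((proj(n,pts)*8).astype(np.int32))
    ys,xs=np.nonzero(M); bb=np.array([xs.min(),xs.max()+1,ys.min(),ys.max()+1])
    def cost(p):
        H=hull(p).reshape(-1,2)/8; return np.abs(np.array([H[:,0].min(),H[:,0].max(),H[:,1].min(),H[:,1].max()])-bb).sum()+0
    def iou(p):
        B=np.zeros((400*4,640*4),np.uint8); cv2.fillPoly(B,[hull(p)//2],1); Mb=cv2.resize(M.astype(np.uint8),(2560,1600),interpolation=0)
        return -(B&Mb).sum()/(B|Mb).sum()
    g=min(((iou((x,y)),x,y) for x in range(600,680,4) for y in (range(-80,-20,4) if r>30 else range(50,110,4))))
    print(thing,n,m[0]["conf"],g)
E
```

```text
pins [498.1 -70.3] [519.9  96.8] 168.45056307721347
yaw -7.433918875130104
fold [523.53048395  10.82287843] [573.13679082 -93.86989046] -64.64712178820027
in [518.3033925   93.33301555] [514.14594392  47.11316618] -95.1398897352637
pivot [512.89974804  33.258759  ] far_pin local y -104.577398458039 -1.2695748222547163
pegtop [461.56481254  24.2748028 ] [455.3950501   24.20138023]
0.57
amber_mid top 0.76 (np.float64(1031985682445289.5), 676, -24)
amber_mid side 0.75 (np.float64(434388547866753.4), 676, -24)
white_mid top 0.91 (np.float64(0.0), 600, 106)
white_mid side 0.98 (np.float64(0.0), 600, 50)<stdin>:19: RuntimeWarning: overflow encountered in scalar negative
```

Run:
```python
from h import *
th=np.linspace(0,2*np.pi,24,endpoint=False)
for thing,r,h in (("amber_mid",31.5,132),):
  for n in("top","side"):
    grab_frame(n); m=trace(n,thing)
    M=cv2.resize(m[0]["mask"].astype(np.uint8),(2560,1600),interpolation=0)
    def iou(x,y):
        pts=np.vstack([np.c_[x+r*s*np.cos(th),y+r*s*np.sin(th),np.full(24,z)] for s,z in((1,0),(1,.62*h),(.5,.8*h),(.5,h))])
        B=np.zeros((1600,2560),np.uint8); cv2.fillPoly(B,[cv2.convexHull((proj(n,pts)*4).astype(np.int32))],1)
        return round(float((B&M).sum())/float((B|M).sum()),3)
    g=sorted(((iou(x,y),x,y) for x in range(600,670,3) for y in range(-80,-20,3)),reverse=True)
    print(thing,n,m[0]["conf"],g[:5])
plan(463,25,120,10)
```

```text
amber_mid top 0.86 [(0.931, 630, -59), (0.926, 630, -56), (0.913, 627, -56), (0.912, 627, -59), (0.87, 633, -59)]
amber_mid side 0.91 [(0.894, 630, -59), (0.891, 630, -56), (0.882, 627, -50), (0.88, 633, -62), (0.878, 633, -65)]
at [448.5  16.1 196.3] [-3.1416 -0.      0.168 ] t 10.575
0 [7.9, -3.2, 38.1] -0.19
1 [7.9, -3.1, 38.1] -0.19
```

>>> servo_tool(
  rows=[
    [40,[15.8,-6.5,40],[0,0,0]],
    [40,[0,0,40],[0,0,0]],
    [40,[0,0,35],[0,0,0]],
    [40,[0,0,20],[0,0,0]],
    [40,[0,0,0],[0,0,0]],
    [0,[0,0,0],[0,0,0]],
    [0,[0,0,0],[0,0,0]],
    [0,[0,0,0],[0,0,0]],
  ],
  force=25,
)

```text
clock: 11.58
eef_pos: [463.8, 25.2, 62.3]
tcp_rot: [3.141, -0.002, 0.168]
contact_force: [-0.9, 0.1, 6.7]
opening: 0.128
```

Run:
```python
from h import *
st=sense();print(st["contact_force"],st["opening"])
cv2.imwrite("pics/w5.png",np.hstack([cv2.resize(grab_frame("wrist"),(400,250)),cv2.resize(grab_frame("side")[180:330,240:480],(400,250))]))
# arc plan
p=st["eef_pos"];piv=np.array([512,33.2]);print(p,st["tcp_rot"])
off=p[:2]-(piv-50*np.array([np.cos(np.radians(9.57)),np.sin(np.radians(9.57))])); print("offset",off)
t=np.radians(22.4);g=piv-50*np.array([np.cos(t),np.sin(t)])
plan(g[0],g[1],p[2],22.4)
```

```text
[-0.89730619  0.10021299  6.65823849] 0.12837577107984494
[463.83892816  25.21892283  62.27939038] [ 3.14138112e+00 -1.98728112e-03  1.67939437e-01]
offset [1.14308925 0.33154571]
at [463.8  25.2  62.2] [ 3.1414e+00 -1.9000e-03  1.6790e-01] t 11.675
0 [0.0, 5.6, -0.0] -6.39
1 [-0.6, 5.6, -0.0] -6.39
```

View pics/w5.png

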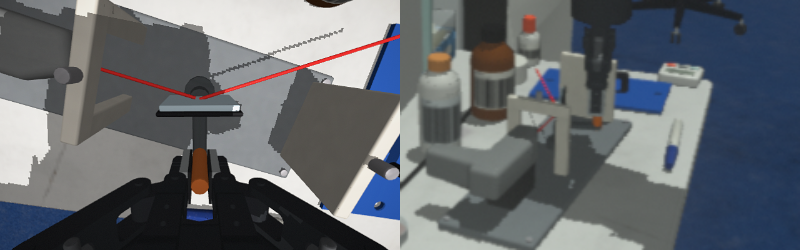

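>>> servo_tool(
  rows=[
    [0,[0.1,2.8,0],[0,0,-3.2]],
    [0,[0.1,2.8,0],[0,0,-3.2]],
    [0,[0.1,2.8,0],[0,0,-3.2]],
    [0,[0.1,2.8,0],[0,0,-3.2]],
    [0,[0,0,0],[0,0,0]],
    [0,[0,0,0],[0,0,0]],
  ],
)

```text
clock: 12.42
eef_pos: [467.0, 14.5, 62.2]
tcp_rot: [3.141, -0.002, 0.391]
contact_force: [-0.6, 1.1, 7.2]
opening: 0.129
```

Run:
```python
from h import *
st=sense();print(st["contact_force"],st["opening"],st["eef_pos"],st["tcp_rot"])
w=grab_frame("wrist"); t=grab_frame("top")
for n,im in(("wrist",w),("top",t)):
    hsv=cv2.cvtColor(im,cv2.COLOR_BGR2HSV)
    red=((hsv[...,0]<6)|(hsv[...,0]>174))&(hsv[...,1]>150)&(hsv[...,2]>110)
    ys,xs=np.nonzero(red); P=np.array([plane(n,[x,y],60)[:2] for x,y in zip(xs,ys)])
    if not len(P): continue
    k=(P[:,0]>515)&(P[:,0]<650)&(P[:,1]<31)&(P[:,1]>-110); Q=P[k]; print(n,k.sum())
    if k.sum()>5:
        vx,vy,x0,y0=cv2.fitLine(Q.astype(np.float32),cv2.DIST_HUBER,0,.01,.01).ravel()
        if vx<0: vx,vy=-vx,-vy
        d=np.array([630,-58])-[x0,y0]; print("dir",np.degrees(np.arctan2(vy,vx)),"miss",vx*d[1]-vy*d[0],"pass pivot",vx*(33.2-y0)-vy*(512-x0), Q.min(0),Q.max(0))
cv2.imwrite("pics/c6.png",np.hstack([cv2.resize(w,(400,250)),cv2.resize(t[140:240,250:410],(400,250))]))
```

```text
[-0.61009746  1.05317746  7.21451914] 0.12882386323786793 [466.99086996  14.54173721  62.24322083] [ 3.14109191e+00 -1.75957558e-03  3.91299596e-01]
wrist 1550
dir -36.11421 miss -4.065383996779985 pass pivot 0.061153412 [515.02776014 -38.30399162] [608.96571185  30.98858603]
top 3
```

View pics/c6.png

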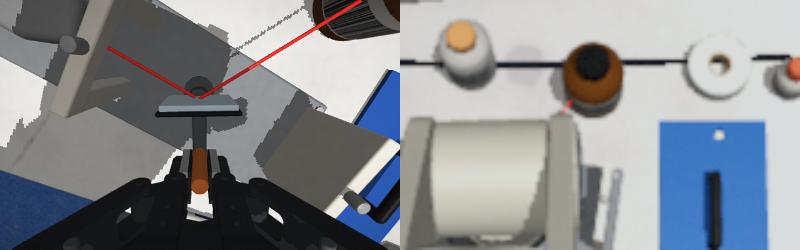

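>>> servo_tool(
  rows=[
    [0,[0,-0.4,0],[0,0,0.4]],
    [0,[0,0,0],[0,0,0]],
    [0,[0,0,0],[0,0,0]],
    [0,[0,0,0],[0,0,0]],
  ],
)

```text
clock: 13.02
eef_pos: [466.8, 14.9, 62.2]
tcp_rot: [3.141, -0.002, 0.384]
contact_force: [-0.8, 1.0, 7.4]
opening: 0.13
```

Run:
```python
from h import *
st=sense();print(st["contact_force"],st["opening"],st["eef_pos"],st["tcp_rot"],abs(st["qvel"]).max())
im=grab_frame("wrist"); hsv=cv2.cvtColor(im,cv2.COLOR_BGR2HSV)
ys,xs=np.nonzero(((hsv[...,0]<6)|(hsv[...,0]>174))&(hsv[...,1]>150)&(hsv[...,2]>110))
P=np.array([plane("wrist",[x,y],60)[:2] for x,y in zip(xs,ys)]); Q=P[(P[:,0]>515)&(P[:,0]<590)&(P[:,1]<31)&(P[:,1]>-110)]
vx,vy,x0,y0=cv2.fitLine(Q.astype(np.float32),cv2.DIST_HUBER,0,.01,.01).ravel(); s=np.sign(vx); vx*=s;vy*=s
for b in ([630,-58],[629,-57]):
    d=np.array(b)-[x0,y0]; print("dir",np.degrees(np.arctan2(vy,vx)),"miss",vx*d[1]-vy*d[0])
grab_frame("top"); d=trace("top","cover"); ys,xs=np.nonzero(d[0]["mask"]); print(cv2.minAreaRect(np.array([plane("top",[x,y],5)[:2] for x,y in zip(xs,ys)],np.float32)))
d=boxes_of("top","label_roll"); print([toW("top",q["centre"]).round() for q in d[:1]])
sign_off()
```

```text
[-0.81994269  1.00471968  7.3560032 ] 0.12980010457458988 [466.80454687  14.93639079  62.22845856] [ 3.14109869e+00 -1.69827205e-03  3.84434858e-01] 0.0014888207233244215
dir -37.110104 miss -1.4516409373141954
dir -37.110104 miss -1.2575120067455003
((497.1500244140625, -183.1187744140625), (195.16632080078125, 117.67820739746094), 0.1903550922870636)
[array([ 650., -187.,   30.])]
the job is handed in; nothing more can be done
```

I lifted the blue cover off its pins and laid it flat on the bench. I then gripped the orange peg and swung the mirror until the sighting line pointed at the amber bottle. I handed the job in at about 13 s of the 53 s allowed, with the peg still held; no verdict was reported.

Last checks:
- **Aim:** in the wrist picture the folded line passes about 1.5 mm from my estimate of the bottle's axis (the limit is 12 mm). The peg's position suggests a line direction about 1° different from the picture's, a few millimetres at the bottle, so still within tolerance.
- **Hold:** the fingers are closed on the peg with the arm at rest, so the mirror should stay still. I did not measure the grip force on the mirror itself.
- **Cover:** the top picture shows it flat at about (497, -183) mm, clear of the stand and let go.
- **Other objects:** in the last top picture I viewed (before the final 0.4 mm trim), both bottles stand upright, and the label roll and red-capped bottle look untouched. The label roll's detected position changed by no more than 4 mm, about the detector's own error. I did not re-measure either bottle or the red-capped one after the final trim.

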